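Check a kitchen probe on the bottom of the test well

TASK

Check the red food probe: take it out of the white stand, lower its stem into the wide red-ringed well of the probe checker, and press gently until the sprung pad at the bottom of the well is fully down on its stop; the depth of the pad is not known, so go by feel. Hold it down on the stop for two seconds without forcing it, then let go and leave the probe standing upright in the well. Leave the other probes and everything else on the counter undisturbed.

Things in the scene. Friction and masses are not known exactly. Their poses are not given: they have to be found in the camera images.
- red_probe: Probe with red handle, upright in one of the stand's 3 holes (which varies). Origin at the stem tip, z up the stem. Steel stem 10 mm diameter, 95 mm long, last 5 mm tapered to 5.6 mm; black collar 32 mm diameter at 95-100 mm above the tip; round handle 24 mm diameter at 100-170 mm. 90 g. In the stand the collar rests on its top, tip 17 mm above the counter; lift 100 mm straight up to clear it.
- stand: White plastic probe stand, fixed to the counter, 75 x 190 mm on plan, 112 mm high, open below; three 14 mm holes in its top along its y axis at -62, 0 and +62 mm. Origin: centre of its underside, z up.
- checker: Fixed aluminium block 120 (x) x 170 (y) x 112 mm high, grey front, with a blank dark display and green lamp at the -x side of its top. Three blind wells in its flat top along y: the wide one with a flat red ring in the middle, and two 6 mm wells at y = +-50 mm that the probe does not fit. Origin: centre of its underside, z up.
- well_mouth (a point): Centre of the mouth of the wide red-ringed well, on the flat top of the checker, 112 mm above the counter. The well is vertical, 12 mm diameter with a 2 mm chamfer. Its bottom is a sprung brass pad that lies, unpressed, anywhere from 45 to 73 mm below the mouth (changes from start to start).
- contact_pad (a joint): Travel in m of the sprung pad at the bottom of the wide well: 0 when up, 0.006 when fully down on its hard stop. The spring pushes back with 3 N at the start of travel, rising to 9 N at the stop; beyond that it is rigid. The probe's weight alone does not move it. More than 25 N between probe and checker damages the checker.
- blue_probe: Same probe with a blue handle, in another hole of the stand; its top 187 mm above the counter; leave it. Origin at its tip, z up.
- green_probe: Same probe with a green handle, in another hole of the stand; its top 187 mm above the counter; leave it. Origin at its tip, z up.
- yellow_bottle: Yellow squeeze bottle, 62 mm diameter, 190 mm high, beyond the work; origin at the centre of its underside.
- white_bottle: White squeeze bottle, 62 mm diameter, 190 mm high, beyond the work; origin at the centre of its underside.
- ramekin: White ceramic ramekin, 80 mm diameter, 40 mm high, between stand and checker; origin at the centre of its underside.
- spatula: Kitchen spatula with black handle lying flat; origin on its underside near mid-length, x along it.
Things that resemble listed ones, but are neither listed nor needed, are in the scene too. What is shaped like the red_probe but yellow is not meant.

How it is judged:
On the way, in this order (a step that is already met when the one before it is completed fails the run):
1. the stem of the red probe is at least 20 mm down in the wide well (horizontal distance between red_probe and well_mouth below 0.006 m and angle between red_probe's own z axis and vertical below 0.12 rad and z of red_probe in the frame of well_mouth below -0.02 m), for 0.1 s.
2. the red probe holds the pad down on its stop (at least 5 of 6 mm travel) for 1.5 s (horizontal distance between red_probe and well_mouth below 0.006 m and angle between red_probe's own z axis and vertical below 0.12 rad and value of joint contact_pad above 0.005 m and z of red_probe in the frame of well_mouth below -0.04 m and contact force between red_probe and checker above 3 N), for 1.5 s.
At the end, for the whole second after the job is handed in: The red probe stands released and at rest in the wide well, its tip more than 40 mm below the mouth and within 6 mm of its axis, tilted less than 0.12 rad (horizontal distance between red_probe and well_mouth below 0.006 m and angle between red_probe's own z axis and vertical below 0.12 rad and z of red_probe in the frame of well_mouth below -0.04 m and linear speed of red_probe below 0.02 m/s and contact force between the fingers and red_probe below 0.1 N); the robot touches nothing.
It fails at once if more than 25 N between the red probe and the checker (contact force between red_probe and checker above 25 N).
It fails at once if another probe moved by more than 20 mm, or another thing by more than 30 mm (distance of any of blue_probe, green_probe from where it was at the start of the episode above 0.02 m or distance of any of yellow_bottle, white_bottle, ramekin, spatula from where it was at the start of the episode above 0.03 m).
It also fails if it takes over 72 s, if anything falls off the work surface, if the arm or the gripper's body presses on something with over 40 N, if the wrist force passes 120 N, or if a joint passes its speed limit or range.

ROBOT

A 7-joint arm with a two-finger parallel gripper is mounted at the origin on the work surface. World frame = base frame: x ahead of the robot, y to its left, z up, the work surface at z = 0. Lengths are in m, angles in rad, forces in N, time in s.
With the tool pointing down it reaches from about 0.425 to 0.875 m from the base axis. Payload 4.7 kg.
Tool frame: the origin (TCP) lies at the very end of the fingers, on their centre line; the grasp point (between the pads) lies 19 mm behind it; y points along the fingers, z is the direction in which the jaws open and shut, and the axes are right-handed (so a half turn about y gives the same grasp; the last joint's range is limited). The gripper opens to 85 mm and grips with 20 to 120 N. Pads are 22 mm wide; open, the fingers measure 114 mm over their backs; the gripper's body (76 mm by 85 mm) begins 54 mm behind the grasp point. The pads swing forward as they close: fully open they stand 13 mm farther back than shut.
Start: joints at [-1.135, 0.321, -0.07, 1.45, 0.023, 1.371, -0.057], TCP at [0.266, 0.593, 0.231] pointing down, gripper open.
Joint ranges: [-2.86, 2.86], [-0.3, 2.09], [-1.38, 1.24], [0.06, 2.45], [-1.56, 4.7], [0.09, 2.05], [-2.69, 2.69]. Speed limits (rad/s): [2.57, 2.57, 3.14, 3.14, 3.14, 3.14, 3.14].

INTERFACE

Orientations are given as a rotation vector (axis times angle).
In Python, from station import env gives the robot as it stands. The module is installed in compiled form; this text tells all that it offers.
- The arm moves only by the tool arm_command, never from a script. Its argument "rows" is a list that holds one entry, the list of rows, each a list of 4 numbers: the shift along the tool's x, y, z in m, then the turn about the tool's y in rad. A call has 1 to 10 rows; each row is the pose to reach, as a shift and turn from the pose commanded when the call began, along the tool's axes at that moment; what a row does not reach only later rows make up. A row lasts 1/8 s, in which the tool goes at most 62.5 mm and 10.7 degrees, less where a joint would pass 70% of its speed; a pose out of reach is approached as far as the arm can. A call with a gripper value outside its range is refused whole. "grip" is the closure in counts, from 0 (fully open) to 255 (shut), set as the call begins (left out, the last holds). The fingers move at their own pace and stop on an object; "squeeze" is the grip in N (left out, the last holds). Time passes only in rows, so rows that repeat a pose let the fingers close. It gives the time, the measured TCP pose, the force and the opening at its end, in the units of the state.
- env.read_state(): the state, without advancing time (a new reading comes with each control period).
- env.capture(name): name is "scene" or "top" or "wrist"; returns the picture (400x640x3 uint8, blue, green, red); there is no depth.
- env.calibration(name): a dict with "K" (3x3 intrinsics, pixels), "R" (3x3) and "t" (3): a world point X has camera coordinates R X + t. Camera axes: x right, y down, z forward; pixel columns grow to the right and rows downward; lengths in m; the calibration is good to about 2 mm. A picture is of the moment at which its call begins: read the wrist's pose just before it. calibration takes no time and is no camera call; for the wrist camera it gives the pose at the moment of the call.
- env.close_job(): hands the job in, once; it reports no verdict.
The state is a dict: "time": time; "joint_positions": joint angles; "qvel": joint speeds; "effort": joint torques, N m; "ee_pos": TCP position; "tcp_rot": TCP orientation; "ft_force": force on the tool from outside, world axes, zero at the start; "moment": the same for the moment, N m; "finger_gap": finger opening in m.
Only numpy, scipy, OpenCV 4.12 (cv2) and the standard library are available. Lean on these libraries where they do the work, as an engineer would, in place of code of your own. Each camera call takes 0.05 s, during which the arm holds its last target.

## Working session

There is one attempt and no reset: what is moved stays moved. The work goes in short steps, Python scripts to look and compute and a tool call to move; the robot and the scene stay as the last step left them, time stands still between calls to the robot, and variables do not carry over. Pictures are saved under pics/ and viewed, and the job is handed in when it is done.

Besides the shell and the picture viewer there is one more tool, called as name([rows], argument=value, ...), one row to a line, values as JSON. arm_command: Moves the arm, as the interface text tells. Its arguments: {"type":"object","properties":{"rows":{"type":"array","items":{"type":"array","items":{"type":"array","items":{"type":"number"}}}},"grip":{"type":"number"},"squeeze":{"type":"number"}},"required":["rows"]}

```bash
mkdir -p pics
python3 - <<'E'
from station import env
import cv2,numpy as np
s=env.read_state(); print({k:np.round(v,4).tolist() for k,v in s.items()})
for n in("scene","top","wrist"):
    c=env.calibration(n); print(n,np.round(c["K"],1).tolist(),np.round(c["R"],3).tolist(),np.round(c["t"],3).tolist())
    cv2.imwrite(f"pics/{n}0.png",env.capture(n))
E
```

```text
{'time': 0.0, 'joint_positions': [-1.1349, 0.3218, -0.0701, 1.4517, 0.0226, 1.3708, -0.0569], 'qvel': [-0.0012, 0.0013, -0.001, 0.0004, 0.0009, -0.0005, 0.0005], 'effort': [0.0001, -49.3584, -0.3821, -31.4331, 0.0131, 0.0115, 0.0], 'ee_pos': [0.2659, 0.5925, 0.2302], 'tcp_rot': [-1.5473, 0.3311, -0.3307], 'ft_force': [0.0419, 0.0582, 0.4016], 'moment': [0.0153, -0.0306, -0.0163], 'finger_gap': 0.0855}
scene [[363.2, 0.0, 320.7], [0.0, 363.2, 197.9], [0.0, 0.0, 1.0]] [[-0.951, 0.308, -0.009], [0.22, 0.658, -0.72], [-0.215, -0.688, -0.693]] [0.604, 0.009, 1.029]
top [[386.3, 0.0, 318.1], [0.0, 386.3, 192.9], [0.0, 0.0, 1.0]] [[0.021, -1.0, -0.009], [-0.989, -0.02, -0.146], [0.145, 0.012, -0.989]] [-0.082, 0.599, 1.122]
wrist [[326.4, 0.0, 311.2], [0.0, 326.4, 200.3], [0.0, 0.0, 1.0]] [[0.409, 0.913, -0.002], [0.863, -0.386, 0.327], [0.298, -0.135, -0.945]] [-0.648, -0.045, 0.38]
```

View pics/scene0.png

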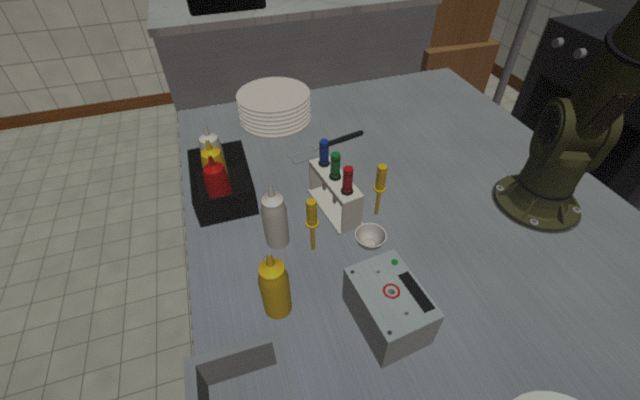

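View pics/top0.png

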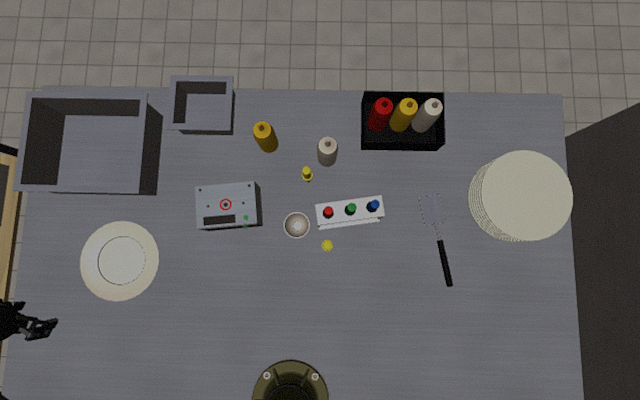

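View pics/wrist0.png

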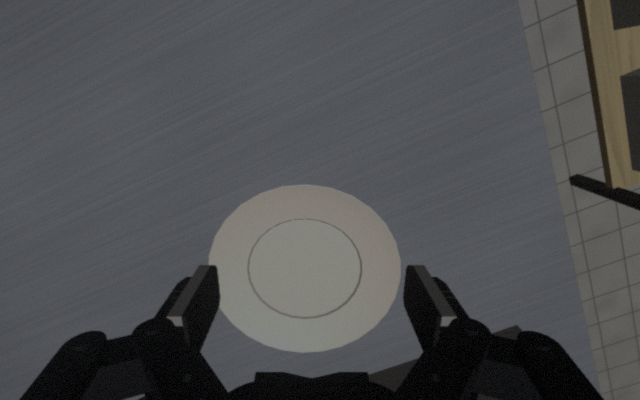

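Red candidates:
- Red-handled probe in the stand: scene (348,180), top (328,212). This fits the description.
- Red squeeze bottle: scene (216,180), top (380,112).
- Red ring on the checker: scene (391,291), top (226,204). This is the goal well.
- Yellow probe lookalikes: scene (312,212) and (381,178). Not wanted, and they have to be avoided.

Next I measure the positions.

```bash
cat > h.py <<'E'
import cv2,numpy as np
from scipy.spatial.transform import Rotation as Ro
def ray(c,uv):
    K,R,t=(np.array(c[k],float) for k in("K","R","t"))
    d=R.T@np.linalg.inv(K)@np.array([uv[0],uv[1],1.]); o=-R.T@t
    return o,d/np.linalg.norm(d)
def plane(c,uv,z):
    o,d=ray(c,uv); return o+d*(z-o[2])/d[2]
def tri(rs):
    A=sum(np.eye(3)-np.outer(d,d) for o,d in rs); b=sum((np.eye(3)-np.outer(d,d))@o for o,d in rs)
    p=np.linalg.solve(A,b); return p,[np.linalg.norm(np.cross(d,p-o)) for o,d in rs]
def proj(c,X):
    x=np.array(c["R"])@np.array(X)+np.array(c["t"]); u=np.array(c["K"])@x; return u[:2]/u[2]
def mask(im,col):
    h=cv2.cvtColor(im,cv2.COLOR_BGR2HSV); H,S,V=cv2.split(h)
    r={"red":(H<8)|(H>172),"green":(H>50)&(H<85),"blue":(H>105)&(H<130),"yellow":(H>18)&(H<33)}[col]
    return (r&(S>130)&(V>50)).astype(np.uint8)
def blobs(m,a=6):
    n,l,st,ce=cv2.connectedComponentsWithStats(m); return [(st[i].tolist(),ce[i].round(1).tolist()) for i in range(1,n) if st[i][4]>=a]
E
python3 - <<'E'
from station import env
from h import *
for n in("scene","top"):
    im=cv2.imread(f"pics/{n}0.png")
    for c in("red","green","blue","yellow"): print(n,c,blobs(mask(im,c)))
t=cv2.imread("pics/top0.png"); s=cv2.imread("pics/scene0.png")
a=cv2.resize(t[150:270,180:400],None,fx=3.6,fy=3.6,interpolation=cv2.INTER_CUBIC)
b=cv2.resize(s[130:370,280:450],None,fx=3,fy=2.5*0+3,interpolation=cv2.INTER_CUBIC)[:600]
cv2.imwrite("pics/tc.png",a); cv2.imwrite("pics/sc.png",b)
st=env.read_state(); print(Ro.from_rotvec(st["tcp_rot"]).as_matrix().round(3))
E
```

```text
scene red [([203, 157, 29, 42, 802], [215.8, 179.7]), ([343, 166, 10, 27, 192], [347.5, 178.4]), ([383, 284, 17, 14, 60], [391.2, 290.5])]
scene green [([332, 152, 8, 6, 30], [335.1, 154.4]), ([392, 260, 5, 4, 17], [394.1, 261.6])]
scene blue [([320, 139, 8, 8, 47], [323.8, 142.4]), ([321, 148, 7, 12, 56], [324.1, 154.3]), ([321, 161, 7, 4, 9], [324.3, 162.8])]
scene yellow [([200, 141, 28, 32, 331], [211.4, 154.8]), ([374, 164, 13, 50, 298], [380.1, 182.6]), ([306, 198, 13, 51, 337], [311.5, 217.1]), ([259, 256, 32, 63, 1546], [274.4, 287.5])]
top red [([368, 97, 25, 34, 535], [379.6, 112.3]), ([220, 199, 11, 11, 38], [225.0, 204.1]), ([324, 207, 9, 9, 64], [327.9, 210.9])]
top green [([347, 204, 9, 8, 57], [351.0, 207.4]), ([244, 216, 4, 3, 10], [245.2, 217.0])]
top blue [([370, 200, 9, 9, 58], [374.3, 204.0])]
top yellow [([389, 97, 29, 35, 640], [403.3, 114.0]), ([253, 121, 25, 32, 539], [265.0, 136.4]), ([302, 167, 11, 15, 114], [306.4, 173.6]), ([322, 240, 11, 11, 93], [326.8, 245.0])]
[[ 0.912 -0.001  0.409]
 [-0.409 -0.001  0.912]
 [ 0.    -1.    -0.002]]
```

View pics/tc.png

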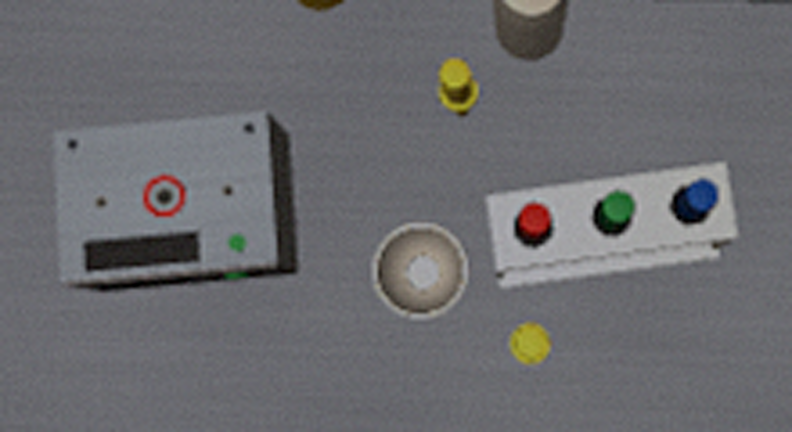

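View pics/sc.png

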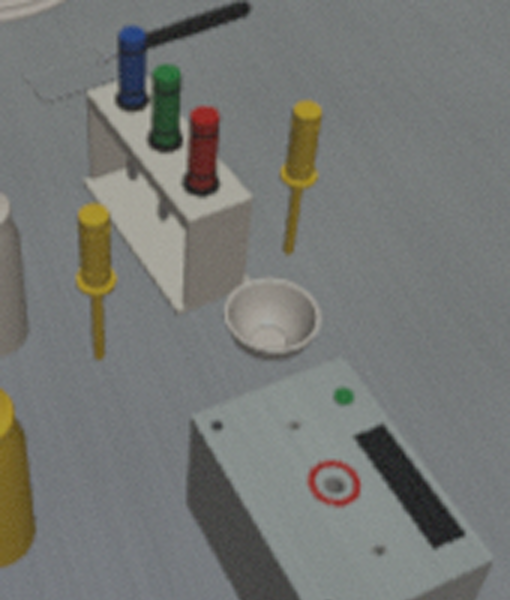

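Top crop: the red handle is at full-frame (328,211), in the stand hole nearest the checker. The ring centre is at (225.5,204.2). One yellow probe stands at (327,245) and the other at (306,173). The ramekin lies between the stand and the checker.

Run:
```python
from station import env
from h import *
T=env.calibration("top");S=env.calibration("scene")
print("cam",ray(T,(0,0))[0],ray(S,(0,0))[0])
t=cv2.imread("pics/top0.png"); s=cv2.imread("pics/scene0.png")
# ring: hole fill ellipse
for n,c,im,r in(("top",T,t,(200,215,190,215)),("scene",S,s,(375,405,275,305))):
    m=mask(im,"red"); m2=np.zeros_like(m); 
    if n=="top": m2[190:216,212:240]=m[190:216,212:240]
    else: m2[275:305,375:405]=m[275:305,375:405]
    ys,xs=np.nonzero(m2); e=cv2.fitEllipse(np.stack([xs,ys],1).astype(np.float32)); print(n,"ring",e, plane(c,e[0],.112))
print("red top, top cam z.187 with (328,210.5):",plane(T,(328.2,210.5),.187))
print("green",plane(T,(351,207),.187),"blue",plane(T,(374.3,203.6),.187))
# scene : top of the handle ~ (348.3,168.8)
print("tri red top",tri([ray(T,(328.2,210.5)),ray(S,(348.2,169.3))]))
print("yellow near",plane(T,(326.8,245),.17),"tri",tri([ray(T,(326.8,245)),ray(S,(382.3,167))]))
print("yellow far",tri([ray(T,(306.5,171.5)),ray(S,(311.5,201.5))]))
print("ramekin",plane(T,(297,225),.04))
# stand top corners from top crop
for p in((487,196),(727,163),(737,240),(499,277)):
    print("stand c",plane(T,(180+p[0]/3.6,150+p[1]/3.6),.112))
for p in((54,131),(268,113),(63,284),(276,270)):
    print("chk c",plane(T,(180+p[0]/3.6,150+p[1]/3.6),.112))
for p in((100,202),(228,190)): print("small wells",plane(T,(180+p[0]/3.6,150+p[1]/3.6),.112))
```

```text
cam [ 0.4313917  -0.08271395  1.19690426] [0.79449126 0.51578948 0.72572105]
top ring ((225.14964294433594, 204.0570068359375), (9.952485084533691, 10.521020889282227), 62.225589752197266) [0.55345782 0.19268841 0.112     ]
scene ring ((391.0645751953125, 290.5657043457031), (12.715886116027832, 15.838797569274902), 112.9571533203125) [0.55457978 0.19456064 0.112     ]
red top, top cam z.187 with (328,210.5): [ 0.53349481 -0.09828395  0.187     ]
green [ 0.54394263 -0.15798659  0.187     ] blue [ 0.55416933 -0.21909906  0.187     ]
tri red top (array([ 0.53379431, -0.09815966,  0.17944658]), [np.float64(0.0005204481485871312), np.float64(0.0005204481485872534)])
yellow near [ 0.44390011 -0.09645033  0.17      ] tri (array([ 0.44407735, -0.09659025,  0.16429772]), [np.float64(0.00012515581074804203), np.float64(0.0001251558107480986)])
yellow far (array([ 0.6420582 , -0.03778158,  0.16259264]), [np.float64(0.0004721708394449747), np.float64(0.0004721708394448813)])
ramekin [ 0.50290166 -0.00799016  0.04      ]
stand c [ 0.55751738 -0.0626279   0.112     ]
stand c [ 0.58745674 -0.25084582  0.112     ]
stand c [ 0.52691852 -0.2584687   0.112     ]
stand c [ 0.49426517 -0.07338401  0.112     ]
chk c [0.6024172  0.28175678 0.112     ]
chk c [0.6202403  0.11254407 0.112     ]
chk c [0.48176922 0.2665277  0.112     ]
chk c [0.49610717 0.10066873 0.112     ]
small wells [0.54661249 0.24164568 0.112     ]
small wells [0.55814554 0.14127946 0.112     ]
```

```bash
cat >> h.py <<'E'
def shift(st,target,jaw_deg=None):
    R=Ro.from_rotvec(st["tcp_rot"]).as_matrix(); d=R.T@(np.array(target)-np.array(st["ee_pos"]))
    a=0
    if jaw_deg is not None:
        cur=np.degrees(np.arctan2(R[1,2],R[0,2])); dd=(jaw_deg-cur+90)%180-90; a=-np.radians(dd)
    return d.round(4).tolist(),round(a,4)
E
python3 - <<'E'
from station import env
from h import *
print(shift(env.read_state(),(.47,.2,.30),9.7))
E
```

```text
([0.3469, -0.0691, -0.2748], np.float64(0.9797))
```

arm_command([
  [[0.035,-0.02,-0.027,0.1],[0.08,-0.04,-0.063,0.22],[0.12,-0.06,-0.1,0.35],[0.165,-0.07,-0.135,0.48],[0.21,-0.07,-0.17,0.61],[0.255,-0.07,-0.205,0.74],[0.3,-0.07,-0.24,0.87],[0.335,-0.07,-0.265,0.95],[0.347,-0.07,-0.275,0.98],[0.347,-0.07,-0.275,0.98]],
], grip=100)

```text
time: 1.4
ee_pos: [0.4701, 0.1998, 0.3012]
tcp_rot: [-1.284, 1.085, -1.084]
ft_force: [-0.6, 0.8, 1.0]
finger_gap: 0.0514
```

Run:
```python
from station import env
from h import *
s=env.read_state(); print({k:np.round(s[k],4).tolist() for k in("time","ee_pos","tcp_rot","finger_gap","joint_positions","ft_force")})
c=env.calibration("wrist"); im=env.capture("wrist"); cv2.imwrite("pics/w1.png",im)
np.savez("pics/w1.npz",**c)
print(shift(s,(.5335,-.098,.30),9.7))
```

```text
{'time': 1.4, 'ee_pos': [0.4701, 0.1998, 0.3012], 'tcp_rot': [-1.2841, 1.0849, -1.0839], 'finger_gap': 0.0514, 'joint_positions': [-0.7475, -0.0096, 0.2929, 1.6896, 0.0023, 1.4615, -0.2866], 'ft_force': [-0.6252, 0.8184, 0.9568]}
([0.3043, 0.0011, 0.0127], np.float64(-0.0011))
```

View pics/w1.png

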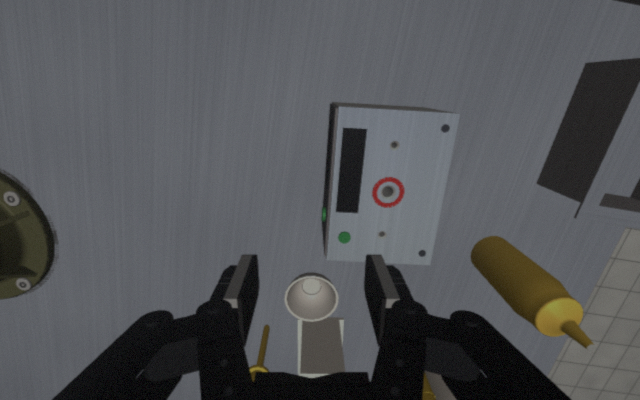

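The wrist view shows the checker with its ring at about (388,192). The stand is below, between the fingers.

Run:
```python
from h import *
c=dict(np.load("pics/w1.npz")); im=cv2.imread("pics/w1.png")
m=mask(im,"red"); print(blobs(m)); ys,xs=np.nonzero(m[170:215,365:410]); e=cv2.fitEllipse(np.stack([xs+365,ys+170],1).astype(np.float32)); print(e)
print("ring wrist",plane(c,e[0],.112)); 
# hole centre
g=cv2.cvtColor(im,cv2.COLOR_BGR2GRAY)[180:204,376:400]; print(((g<70).sum()), np.argwhere(g<70).mean(0)+[180,376])
```

```text
[([373, 178, 31, 29, 273], [387.6, 191.7])]
((387.79290771484375, 191.86819458007812), (25.66460609436035, 28.203824996948242), 61.80481719970703)
ring wrist [0.55521792 0.19151078 0.112     ]
144 [190.09027778 387.90972222]
```

arm_command([
  [[0.03,0,0.001,0],[0.08,0,0.003,0],[0.13,0,0.005,0],[0.18,0,0.007,0],[0.22,0,0.009,0],[0.24,0,0.01,0],[0.24,0,0.01,0]],
])

```text
time: 2.33
ee_pos: [0.5205, -0.034, 0.3012]
tcp_rot: [-1.285, 1.084, -1.083]
ft_force: [0.7, 0.5, -0.2]
finger_gap: 0.052
```

Run:
```python
from station import env
from h import *
s=env.read_state(); print({k:np.round(s[k],4).tolist() for k in("time","ee_pos","tcp_rot","finger_gap","ft_force")})
c=env.calibration("wrist"); im=env.capture("wrist"); cv2.imwrite("pics/w2.png",im)
np.savez("pics/w2.npz",**c); print(blobs(mask(im,"red")))
```

```text
{'time': 2.325, 'ee_pos': [0.5205, -0.034, 0.3012], 'tcp_rot': [-1.2847, 1.0835, -1.0831], 'finger_gap': 0.052, 'ft_force': [0.729, 0.5388, -0.1773]}
[([306, 223, 17, 6, 40], [314.4, 225.4]), ([305, 228, 21, 21, 321], [314.7, 237.8]), ([304, 248, 24, 28, 565], [315.3, 261.4]), ([494, 326, 70, 66, 908], [529.4, 352.3])]
```

View pics/w2.png

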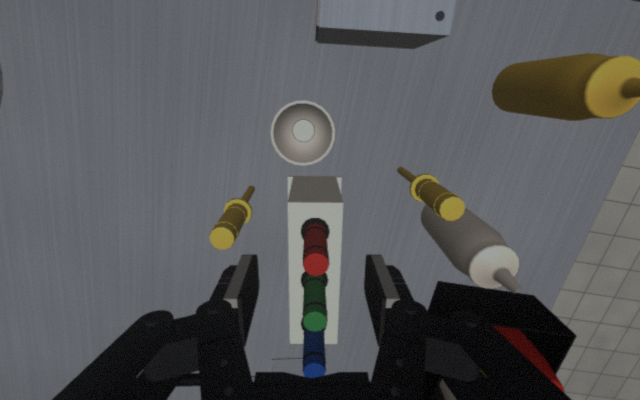

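The wrist view shows the probe row lined up with the jaws. The red handle's top disc is at (316,263) and its collar at (315,229), with the yellow probes off to both sides.

Run:
```python
from station import env
from h import *
c=dict(np.load("pics/w2.npz")); 
print("red top",plane(c,(316,262.5),.187),"red collar",plane(c,(315,230),.117)); print("green",plane(c,(315,318),.187),"blue",plane(c,(314.5,365),.187))
print("yel",plane(c,(223,239),.17),plane(c,(452,208),.17))
s=env.read_state()
print(shift(s,(.5335,-.098,.30),9.7), s["ee_pos"])
```

```text
red top [ 0.53658016 -0.09708343  0.187     ] red collar [ 0.53644469 -0.09704692  0.117     ]
green [ 0.54606845 -0.15612762  0.187     ] blue [ 0.55550601 -0.21265162  0.187     ]
yel [ 0.44939192 -0.09700112  0.17      ] [ 0.64880887 -0.03161379  0.17      ]
([0.0667, 0.0011, 0.0018], np.float64(0.0023)) [ 0.52039002 -0.03261318  0.30111383]
```

arm_command([
  [[0.02,0,0.002,0],[0.045,0,0.004,0],[0.06,0,0.004,0],[0.064,0,0.004,0],[0.064,0,0.004,0],[0.064,0,0.004,0]],
])

```text
time: 3.12
ee_pos: [0.5351, -0.096, 0.3013]
tcp_rot: [-1.285, 1.083, -1.082]
ft_force: [-0.3, -0.0, -0.2]
finger_gap: 0.0521
```

Run:
```python
from station import env
from h import *
s=env.read_state()
print(s["time"],s["ee_pos"],shift(s,(.5356,-.0975,.138),9.5))
c=env.calibration("wrist"); im=env.capture("wrist"); cv2.imwrite("pics/w3.png",im); np.savez("pics/w3.npz",**c)
s=env.read_state(); print(s["ee_pos"])
```

```text
3.125 [ 0.53510355 -0.09599742  0.30125924] ([0.0017, 0.1633, 0.0002], np.float64(0.0049))
[ 0.53512    -0.09614377  0.30130384]
```

View pics/w3.png

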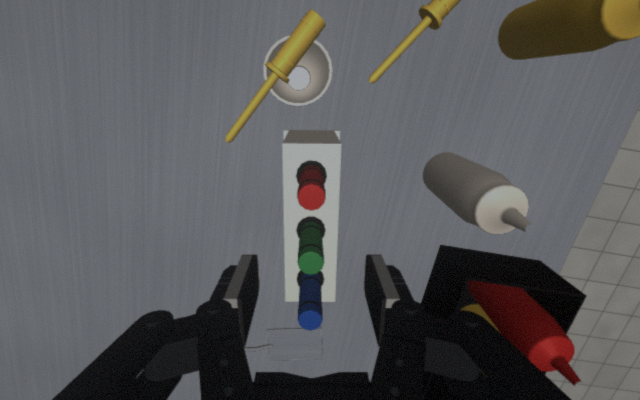

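The red handle's top disc is at (311,195), and the column between the fingers is clear.

Run:
```python
from h import *
c=dict(np.load("pics/w3.npz")); print(plane(c,(311.3,194.5),.187),plane(c,(311.5,174),.117),plane(c,(310.5,262.5),.187),plane(c,(310,318),.187))
```

```text
[ 0.53626437 -0.09687134  0.187     ] [ 0.53659637 -0.09740232  0.117     ] [ 0.54644442 -0.15979148  0.187     ] [ 0.55613719 -0.21878919  0.187     ]
```

arm_command([
  [[0.001,0.02,0.001,0.005],[0.001,0.05,0.001,0.005],[0.001,0.08,0.001,0.005],[0.001,0.1,0.001,0.005],[0.001,0.1,0.001,0.005],[0.001,0.1,0.001,0.005]],
])

```text
time: 3.92
ee_pos: [0.5368, -0.0979, 0.2023]
tcp_rot: [-1.281, 1.086, -1.088]
ft_force: [0.4, 0.1, -0.2]
finger_gap: 0.0519
```

Run:
```python
from station import env
from h import *
s=env.read_state()
print(s["time"],s["ee_pos"],s["ft_force"],shift(s,(.5356,-.0975,.138),9.5))
a=env.capture("top");b=env.capture("scene"); cv2.imwrite("pics/t4.png",cv2.resize(a[130:290,230:430],None,fx=3,fy=3));cv2.imwrite("pics/s4.png",cv2.resize(b[80:280,250:450],None,fx=3,fy=3))
```

```text
3.925 [ 0.53681733 -0.09787729  0.20232106] [ 0.39763982  0.13125226 -0.20226888] ([-0.0006, 0.0643, -0.0012], np.float64(-0.0014))
```

View pics/s4.png

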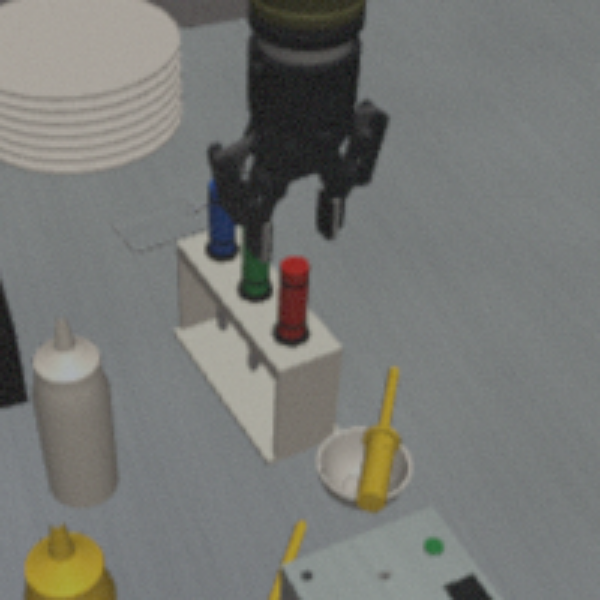

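View pics/t4.png

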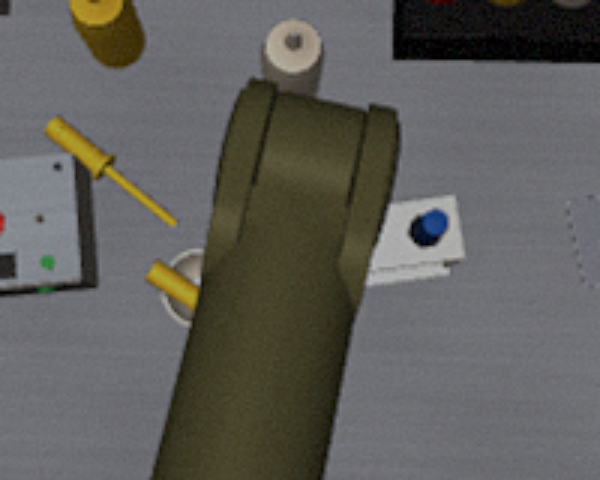

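Both yellow probes have toppled towards the checker. They stood on their tips, and I had not touched them. One leans on the checker's far corner and the other on the ramekin. The red probe is centred under the jaws, so I continue down and close.

arm_command([
  [[0,0.015,0,0],[0,0.035,0,0],[0,0.055,0,0],[0,0.064,0,0],[0,0.064,0,0],[0,0.064,0,0]],
])

```text
time: 4.78
ee_pos: [0.5368, -0.0982, 0.138]
tcp_rot: [-1.281, 1.087, -1.088]
ft_force: [-0.6, -0.4, -0.9]
finger_gap: 0.0518
```

arm_command([
  [[0,0,0,0],[0,0,0,0],[0,0,0,0],[0,0,0,0],[0,0,0,0],[0,0,0,0]],
], grip=255, squeeze=40)

```text
time: 5.52
ee_pos: [0.5366, -0.0981, 0.1379]
tcp_rot: [-1.282, 1.087, -1.088]
ft_force: [-0.3, -0.5, 5.4]
finger_gap: 0.0231
```

Run:
```python
from station import env
from h import *
s=env.read_state()
print({k:np.round(s[k],4).tolist() for k in("time","ee_pos","tcp_rot","finger_gap","ft_force","moment")})
b=env.capture("scene"); cv2.imwrite("pics/s5.png",cv2.resize(b[80:280,250:450],None,fx=3,fy=3))
```

```text
{'time': 5.525, 'ee_pos': [0.5366, -0.0981, 0.1379], 'tcp_rot': [-1.2815, 1.0869, -1.088], 'finger_gap': 0.0231, 'ft_force': [-0.3331, -0.4887, 5.4447], 'moment': [0.002, 0.1755, 0.0067]}
```

View pics/s5.png

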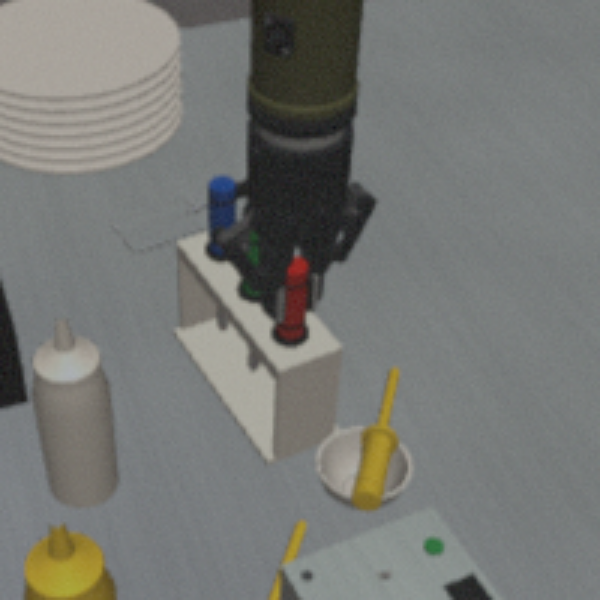

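arm_command([
  [[0,-0.01,0,0],[0,-0.03,0,0],[0,-0.05,0,0],[0,-0.075,0,0],[0,-0.1,0,0],[0,-0.12,0,0],[0,-0.13,0,0],[0,-0.13,0,0],[0,-0.13,0,0]],
])

```text
time: 6.7
ee_pos: [0.5357, -0.0979, 0.2663]
tcp_rot: [-1.283, 1.089, -1.087]
ft_force: [1.0, -0.1, -0.6]
finger_gap: 0.0232
```

Run:
```python
from station import env
from h import *
s=env.read_state()
print({k:np.round(s[k],4).tolist() for k in("time","ee_pos","tcp_rot","finger_gap","ft_force","moment")})
b=env.capture("scene"); cv2.imwrite("pics/s6f.png",b);cv2.imwrite("pics/s6.png",cv2.resize(b[20:220,250:450],None,fx=3,fy=3))
```

```text
{'time': 6.7, 'ee_pos': [0.5357, -0.0979, 0.2663], 'tcp_rot': [-1.2833, 1.0887, -1.0866], 'finger_gap': 0.0232, 'ft_force': [0.9974, -0.1339, -0.6377], 'moment': [0.0139, 0.0133, -0.0293]}
```

View pics/s6.png

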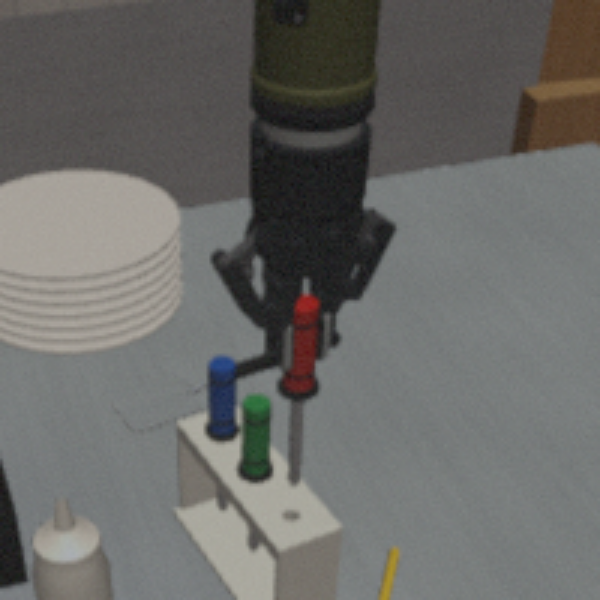

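The probe is held upright and clear of the stand, with its tip at crop (294,482), full-frame (348,181). Next I carry it over the well.

Run:
```python
from station import env
from h import *
S=env.calibration("scene"); print(plane(S,(348,180.7),.145))
print(shift(env.read_state(),(.555,.1916,.266)))
```

```text
[ 0.53293028 -0.0961961   0.145     ]
([-0.2825, 0.0002, 0.0664], 0)
```

arm_command([
  [[-0.015,0,0.003,0],[-0.05,0,0.012,0],[-0.095,0,0.022,0],[-0.14,0,0.033,0],[-0.185,0,0.043,0],[-0.23,0,0.054,0],[-0.265,0,0.062,0],[-0.28,0,0.066,0],[-0.2825,0,0.066,0],[-0.2825,0,0.066,0]],
])

```text
time: 8.0
ee_pos: [0.5554, 0.1897, 0.2673]
tcp_rot: [-1.282, 1.089, -1.09]
ft_force: [0.4, -1.4, -0.1]
finger_gap: 0.0227
```

arm_command([
  [[0,0.01,0,0],[0,0.015,0,0],[0,0.015,0,0],[0,0.015,0,0]],
])

```text
time: 8.5
ee_pos: [0.5553, 0.1913, 0.2525]
tcp_rot: [-1.282, 1.088, -1.088]
ft_force: [0.6, -0.0, -0.4]
finger_gap: 0.023
```

Run:
```python
from station import env
from h import *
s=env.read_state()
print({k:np.round(s[k],4).tolist() for k in("time","ee_pos","tcp_rot","finger_gap","ft_force","moment")})
b=env.capture("scene"); cv2.imwrite("pics/s7f.png",b);cv2.imwrite("pics/s7.png",cv2.resize(b[210:330,330:450],None,fx=5,fy=5,interpolation=cv2.INTER_CUBIC))
b=env.capture("top"); cv2.imwrite("pics/t7f.png",b);cv2.imwrite("pics/t7.png",cv2.resize(b[130:280,160:360],None,fx=4,fy=4,interpolation=cv2.INTER_CUBIC))
c=env.calibration("wrist"); b=env.capture("wrist"); cv2.imwrite("pics/w7.png",b); np.savez("pics/w7.npz",**c)
```

```text
{'time': 8.5, 'ee_pos': [0.5553, 0.1913, 0.2525], 'tcp_rot': [-1.282, 1.0875, -1.0878], 'finger_gap': 0.023, 'ft_force': [0.5776, -0.0296, -0.3871], 'moment': [0.0184, -0.0313, 0.0335]}
```

View pics/s7.png

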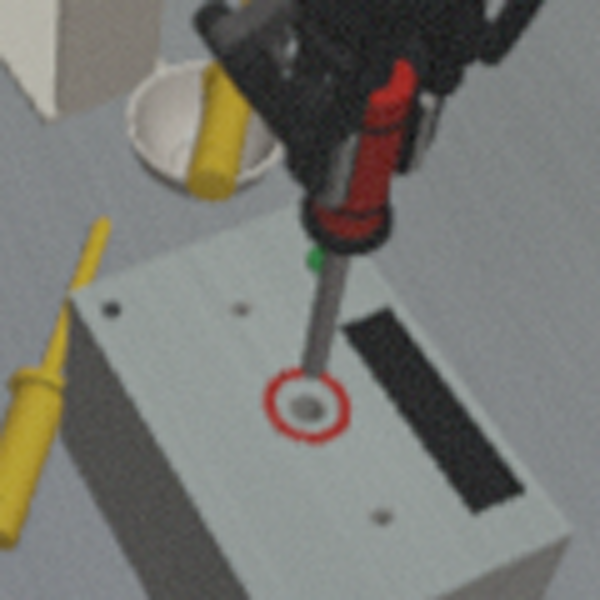

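View pics/t7.png

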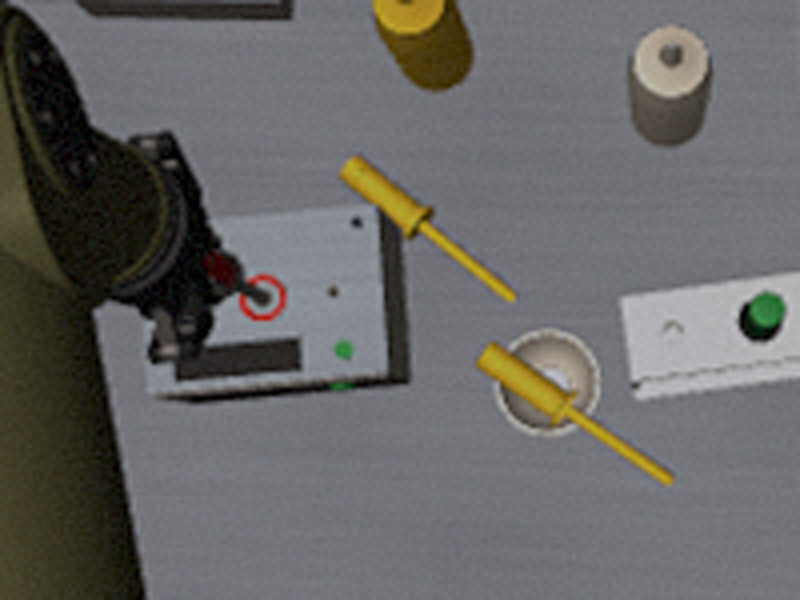

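View pics/w7.png

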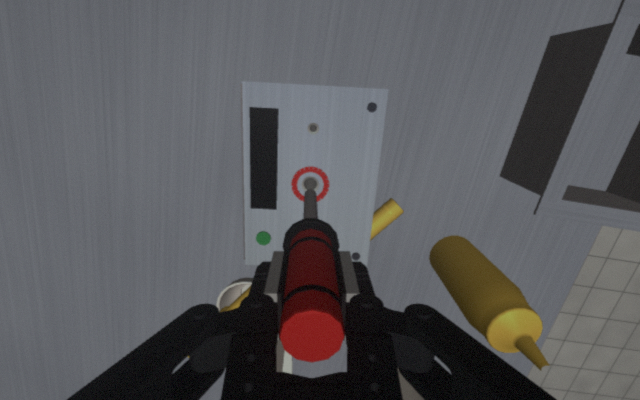

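The stem tip hangs just over the ring. In the wrist view the tip is at (310,192) and the hole at (310,184). In the scene view the tip is at (392.6,285) and the hole at (391.6,291.6). The ramekin is unmoved at top (297,225).

Run:
```python
from station import env
from h import *
S=env.calibration("scene");T=env.calibration("top");W=dict(np.load("pics/w7.npz"))
for z in(.129,.131,.133):
  print(z,"tip scene",plane(S,(392.6,285.5),z)[:2],"wrist",plane(W,(310.5,193),z)[:2])
for n,c,f,box in(("scene",S,"s7f",(375,405,275,305)),("wrist",W,"w7",(285,335,160,206)),("top",T,"t7f",(212,240,190,216))):
    im=cv2.imread(f"pics/{f}.png"); m=mask(im,"red"); x0,x1,y0,y1=box
    ys,xs=np.nonzero(m[y0:y1,x0:x1]); e=cv2.fitEllipse(np.stack([xs+x0,ys+y0],1).astype(np.float32)); print(n,e[0],e[1],plane(c,e[0],.112)[:2])
    # predicted axis points
    print("  pred TCP axis at z.131->",proj(c,[.5553,.1913,.131]))
b=cv2.imread("pics/w7.png"); cv2.imwrite("pics/w7c.png",cv2.resize(b[160:240,260:360],None,fx=7,fy=7,interpolation=cv2.INTER_CUBIC))
```

```text
0.129 tip scene [0.55367281 0.19445486] wrist [0.55621553 0.18873924]
0.131 tip scene [0.55447995 0.19553186] wrist [0.55611332 0.18937349]
0.133 tip scene [0.55528709 0.19660887] wrist [0.55601112 0.19000774]
scene (391.0849914550781, 290.61627197265625) (12.653423309326172, 15.783528327941895) [0.55459131 0.19467348]
  pred TCP axis at z.131-> [391.21357529 283.77520406]
wrist (309.82086181640625, 184.17405700683594) (31.255029678344727, 32.592254638671875) [0.55511296 0.1915003 ]
  pred TCP axis at z.131-> [309.92479209 190.71554223]
top (222.53541564941406, 202.0974884033203) (9.845088958740234, 20.935312271118164) [0.55889387 0.20042918]
  pred TCP axis at z.131-> [224.00035347 202.61256548]
```

View pics/w7c.png

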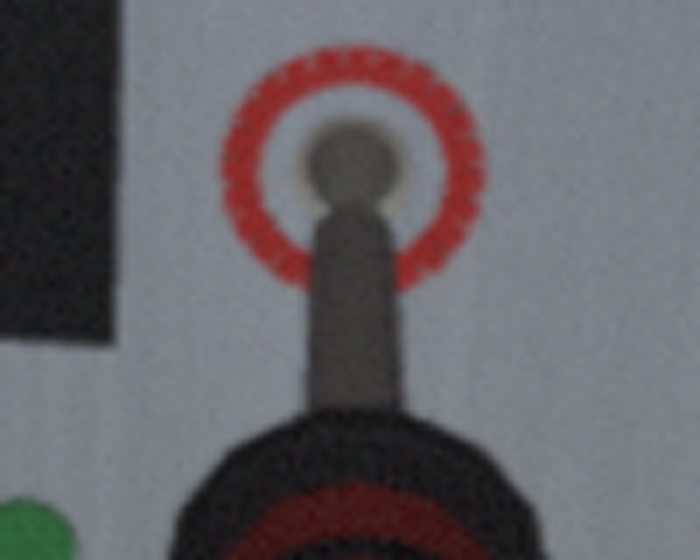

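arm_command([
  [[0,0.006,0,0],[0,0.012,0,0],[0,0.017,0,0],[0,0.02,0,0],[0,0.022,0,0],[0,0.022,0,0]],
])

```text
time: 9.4
ee_pos: [0.5552, 0.1914, 0.2303]
tcp_rot: [-1.282, 1.087, -1.088]
ft_force: [-0.1, -0.0, -0.5]
finger_gap: 0.0234
```

arm_command([
  [[0,0.001,0,0],[0,0.002,0,0],[0,0.003,0,0],[0,0.004,0,0],[0,0.004,0,0]],
])

```text
time: 10.02
ee_pos: [0.5552, 0.1915, 0.2262]
tcp_rot: [-1.282, 1.088, -1.087]
ft_force: [0.2, 0.0, -0.7]
finger_gap: 0.023
```

arm_command([
  [[0,0.001,0,0],[0,0.002,0,0],[0,0.003,0,0],[0,0.004,0,0],[0,0.004,0,0]],
])

```text
time: 10.65
ee_pos: [0.5552, 0.1915, 0.2222]
tcp_rot: [-1.282, 1.088, -1.087]
ft_force: [0.6, -0.0, -2.2]
finger_gap: 0.0228
```

Run:
```python
from station import env
from h import *
s=env.read_state()
print({k:np.round(s[k],4).tolist() for k in("time","ee_pos","finger_gap","ft_force","moment")})
b=env.capture("scene"); cv2.imwrite("pics/s8.png",cv2.resize(b[210:330,330:450],None,fx=4,fy=4,interpolation=cv2.INTER_CUBIC))
b=env.capture("wrist"); cv2.imwrite("pics/w8c.png",cv2.resize(b[140:240,260:360],None,fx=5,fy=5,interpolation=cv2.INTER_CUBIC))
```

```text
{'time': 10.65, 'ee_pos': [0.5552, 0.1915, 0.2222], 'finger_gap': 0.0228, 'ft_force': [0.6082, -0.0394, -2.2152], 'moment': [0.0997, 0.0283, 0.0478]}
```

View pics/s8.png

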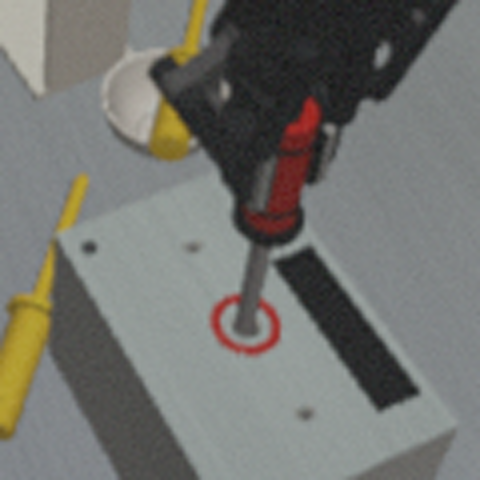

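View pics/w8c.png

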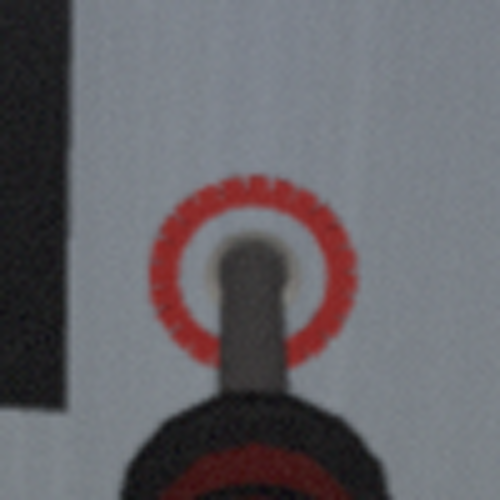

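The stem has entered the mouth. I continue in small steps, watching the force.

arm_command([
  [[0,0.0015,0,0],[0,0.003,0,0],[0,0.0045,0,0],[0,0.006,0,0],[0,0.006,0,0]],
])

```text
time: 11.38
ee_pos: [0.5551, 0.1915, 0.2162]
tcp_rot: [-1.282, 1.088, -1.087]
ft_force: [-0.6, -0.0, -1.2]
finger_gap: 0.0232
```

arm_command([
  [[0,0.0015,0,0],[0,0.003,0,0],[0,0.0045,0,0],[0,0.006,0,0],[0,0.006,0,0]],
])

```text
time: 12.0
ee_pos: [0.5551, 0.1914, 0.2101]
tcp_rot: [-1.282, 1.088, -1.087]
ft_force: [0.4, 0.1, -0.4]
finger_gap: 0.0232
```

arm_command([
  [[0,0.0015,0,0],[0,0.003,0,0],[0,0.0045,0,0],[0,0.006,0,0],[0,0.006,0,0]],
])

```text
time: 12.62
ee_pos: [0.5551, 0.1914, 0.2041]
tcp_rot: [-1.282, 1.088, -1.087]
ft_force: [1.3, 1.3, -1.1]
finger_gap: 0.0229
```

arm_command([
  [[0,0.0015,0,0],[0,0.003,0,0],[0,0.0045,0,0],[0,0.006,0,0],[0,0.006,0,0]],
])

```text
time: 13.25
ee_pos: [0.5552, 0.1914, 0.1981]
tcp_rot: [-1.282, 1.088, -1.087]
ft_force: [-1.1, 0.3, -1.2]
finger_gap: 0.023
```

arm_command([
  [[0,0.0015,0,0],[0,0.003,0,0],[0,0.0045,0,0],[0,0.006,0,0],[0,0.006,0,0]],
])

```text
time: 13.88
ee_pos: [0.5552, 0.1914, 0.1921]
tcp_rot: [-1.282, 1.088, -1.088]
ft_force: [0.5, 0.1, -2.0]
finger_gap: 0.0233
```

arm_command([
  [[0,0.001,0,0],[0,0.002,0,0],[0,0.003,0,0],[0,0.003,0,0],[0,0.003,0,0]],
])

```text
time: 14.5
ee_pos: [0.5552, 0.1914, 0.1893]
tcp_rot: [-1.282, 1.088, -1.087]
ft_force: [-0.8, 1.0, -1.7]
finger_gap: 0.0229
```

arm_command([
  [[0,0.001,0,0],[0,0.002,0,0],[0,0.003,0,0],[0,0.003,0,0],[0,0.003,0,0]],
])

```text
time: 15.12
ee_pos: [0.5552, 0.1914, 0.1862]
tcp_rot: [-1.282, 1.088, -1.087]
ft_force: [-0.2, 0.2, -2.0]
finger_gap: 0.0228
```

arm_command([
  [[0,0.001,0,0],[0,0.002,0,0],[0,0.003,0,0],[0,0.003,0,0],[0,0.003,0,0]],
])

```text
time: 15.75
ee_pos: [0.5552, 0.1914, 0.1833]
tcp_rot: [-1.282, 1.088, -1.087]
ft_force: [-1.1, 0.1, -1.6]
finger_gap: 0.0228
```

arm_command([
  [[0,0.001,0,0],[0,0.002,0,0],[0,0.003,0,0],[0,0.003,0,0],[0,0.003,0,0]],
])

```text
time: 16.38
ee_pos: [0.5552, 0.1914, 0.1802]
tcp_rot: [-1.282, 1.088, -1.088]
ft_force: [-1.0, 0.8, -1.7]
finger_gap: 0.0228
```

arm_command([
  [[0,0.001,0,0],[0,0.002,0,0],[0,0.0025,0,0],[0,0.0025,0,0]],
])

```text
time: 16.88
ee_pos: [0.5552, 0.1914, 0.1778]
tcp_rot: [-1.282, 1.088, -1.088]
ft_force: [0.2, 1.2, 0.3]
finger_gap: 0.023
```

arm_command([
  [[0,0.001,0,0],[0,0.002,0,0],[0,0.0025,0,0],[0,0.0025,0,0]],
])

```text
time: 17.38
ee_pos: [0.5552, 0.1914, 0.1752]
tcp_rot: [-1.282, 1.088, -1.087]
ft_force: [-0.5, 1.2, -1.2]
finger_gap: 0.0231
```

arm_command([
  [[0,0.001,0,0],[0,0.002,0,0],[0,0.0025,0,0],[0,0.0025,0,0]],
])

```text
time: 17.88
ee_pos: [0.5552, 0.1914, 0.1727]
tcp_rot: [-1.282, 1.088, -1.088]
ft_force: [-0.7, 0.6, -1.3]
finger_gap: 0.023
```

arm_command([
  [[0,0.001,0,0],[0,0.002,0,0],[0,0.0025,0,0],[0,0.0025,0,0]],
])

```text
time: 18.38
ee_pos: [0.5552, 0.1915, 0.1702]
tcp_rot: [-1.282, 1.088, -1.087]
ft_force: [0.1, 1.3, -0.8]
finger_gap: 0.0232
```

arm_command([
  [[0,0.001,0,0],[0,0.002,0,0],[0,0.0025,0,0],[0,0.0025,0,0]],
])

```text
time: 18.88
ee_pos: [0.5554, 0.1915, 0.1683]
tcp_rot: [-1.282, 1.087, -1.088]
ft_force: [-1.5, 1.1, 4.1]
finger_gap: 0.0231
```

arm_command([
  [[0,0.001,0,0],[0,0.002,0,0],[0,0.0025,0,0],[0,0.0025,0,0]],
])

```text
time: 19.38
ee_pos: [0.5555, 0.1916, 0.1658]
tcp_rot: [-1.282, 1.087, -1.088]
ft_force: [-2.1, 0.3, 5.0]
finger_gap: 0.0231
```

The pad has been touched at a TCP height of about 0.170. The stop should be near 0.164, so I use fine steps from here.

arm_command([
  [[0,0.0005,0,0],[0,0.001,0,0],[0,0.001,0,0],[0,0.001,0,0]],
])

```text
time: 19.88
ee_pos: [0.5555, 0.1916, 0.165]
tcp_rot: [-1.281, 1.087, -1.088]
ft_force: [-1.5, 1.0, 6.0]
finger_gap: 0.0232
```

arm_command([
  [[0,0.0005,0,0],[0,0.0005,0,0],[0,0.0005,0,0]],
])

```text
time: 20.25
ee_pos: [0.5555, 0.1917, 0.1646]
tcp_rot: [-1.281, 1.087, -1.087]
ft_force: [-1.4, 0.8, 6.0]
finger_gap: 0.0232
```

arm_command([
  [[0,0.0005,0,0],[0,0.0005,0,0],[0,0.0005,0,0]],
])

```text
time: 20.62
ee_pos: [0.5555, 0.1917, 0.1642]
tcp_rot: [-1.281, 1.087, -1.087]
ft_force: [-1.4, 0.0, 7.2]
finger_gap: 0.023
```

Run:
```python
from station import env
s=env.read_state(); print(s["time"],s["ee_pos"],s["ft_force"],s["moment"])
```

```text
20.625 [0.55551515 0.1916618  0.16420332] [-1.42033836  0.04533054  7.21682678] [ 0.11971971  0.6341741  -0.01124049]
```

arm_command([
  [[0,0.0005,0,0],[0,0.0005,0,0],[0,0.0005,0,0]],
])

```text
time: 21.0
ee_pos: [0.5556, 0.1917, 0.1638]
tcp_rot: [-1.281, 1.087, -1.087]
ft_force: [-1.6, 0.9, 7.4]
finger_gap: 0.0232
```

arm_command([
  [[0,0.0005,0,0],[0,0.0005,0,0],[0,0.0005,0,0]],
])

```text
time: 21.38
ee_pos: [0.5556, 0.1918, 0.1634]
tcp_rot: [-1.281, 1.087, -1.087]
ft_force: [-2.4, 0.5, 7.7]
finger_gap: 0.0233
```

arm_command([
  [[0,0.0005,0,0],[0,0.0005,0,0],[0,0.0005,0,0]],
])

```text
time: 21.75
ee_pos: [0.5556, 0.1917, 0.163]
tcp_rot: [-1.281, 1.087, -1.087]
ft_force: [-2.2, 1.3, 8.7]
finger_gap: 0.0235
```

arm_command([
  [[0,0.0005,0,0],[0,0.0005,0,0],[0,0.0005,0,0]],
])

```text
time: 22.12
ee_pos: [0.5557, 0.1918, 0.1628]
tcp_rot: [-1.281, 1.087, -1.087]
ft_force: [-3.3, 0.4, 9.9]
finger_gap: 0.023
```

arm_command([
  [[0,0.0004,0,0],[0,0.0004,0,0],[0,0.0004,0,0]],
])

```text
time: 22.5
ee_pos: [0.5557, 0.1918, 0.1628]
tcp_rot: [-1.28, 1.087, -1.087]
ft_force: [-3.3, -0.6, 10.9]
finger_gap: 0.023
```

arm_command([
  [[0,0.0004,0,0],[0,0.0004,0,0],[0,0.0004,0,0]],
])

```text
time: 22.88
ee_pos: [0.5558, 0.1918, 0.1627]
tcp_rot: [-1.28, 1.087, -1.087]
ft_force: [-2.9, 0.7, 12.3]
finger_gap: 0.023
```

The tool no longer advances and the force climbs about 3 N per commanded mm. The pad is on its stop, so I hold there.

arm_command([
  [[0,0,0,0],[0,0,0,0],[0,0,0,0],[0,0,0,0],[0,0,0,0],[0,0,0,0],[0,0,0,0],[0,0,0,0],[0,0,0,0],[0,0,0,0]],
])

```text
time: 24.12
ee_pos: [0.5557, 0.1918, 0.1627]
tcp_rot: [-1.28, 1.087, -1.087]
ft_force: [-3.3, 1.2, 12.8]
finger_gap: 0.023
```

arm_command([
  [[0,0,0,0],[0,0,0,0],[0,0,0,0],[0,0,0,0],[0,0,0,0],[0,0,0,0],[0,0,0,0],[0,0,0,0],[0,0,0,0],[0,0,0,0]],
])

```text
time: 25.38
ee_pos: [0.5557, 0.1918, 0.1627]
tcp_rot: [-1.28, 1.087, -1.087]
ft_force: [-3.3, -0.6, 12.5]
finger_gap: 0.0229
```

Held on the stop for over 2.5 s at about 13 N. Now I ease off the spring, open the fingers and withdraw.

arm_command([
  [[0,-0.0015,0,0],[0,-0.003,0,0],[0,-0.0045,0,0],[0,-0.006,0,0],[0,-0.007,0,0],[0,-0.007,0,0],[0,-0.007,0,0]],
])

```text
time: 26.25
ee_pos: [0.5553, 0.1915, 0.1675]
tcp_rot: [-1.282, 1.087, -1.088]
ft_force: [-1.5, 1.6, 3.8]
finger_gap: 0.0228
```

arm_command([
  [[0,0,0,0],[0,0,0,0],[0,0,0,0],[0,0,0,0],[0,0,0,0],[0,0,0,0]],
], grip=100)

```text
time: 27.0
ee_pos: [0.5552, 0.1914, 0.1675]
tcp_rot: [-1.282, 1.087, -1.088]
ft_force: [-0.0, -0.3, -0.6]
finger_gap: 0.0521
```

Run:
```python
from station import env
from h import *
s=env.read_state(); print(s["time"],s["ee_pos"],s["ft_force"],s["finger_gap"])
b=env.capture("scene"); cv2.imwrite("pics/s9.png",cv2.resize(b[180:330,310:460],None,fx=4,fy=4,interpolation=cv2.INTER_CUBIC))
b=env.capture("wrist"); cv2.imwrite("pics/w9.png",b)
```

```text
27.0 [0.55522304 0.19143199 0.16752489] [-0.00854076 -0.25874964 -0.56951225] 0.05214275364791633
```

View pics/s9.png

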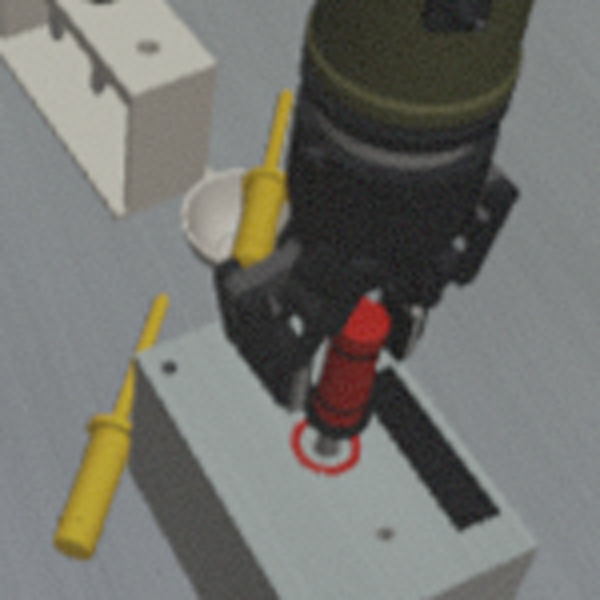

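View pics/w9.png

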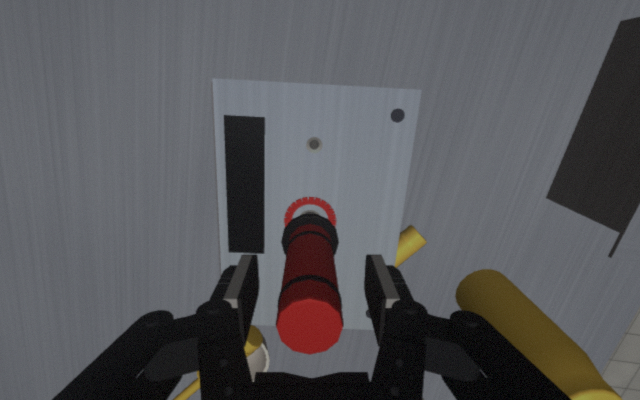

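Both fingers stand clear of the red handle, with the handle at wrist (310,290) and the pads at x = 245 and 380. I withdraw straight up.

arm_command([
  [[0,-0.01,0,0],[0,-0.03,0,0],[0,-0.06,0,0],[0,-0.09,0,0],[0,-0.12,0,0],[0,-0.14,0,0],[0,-0.14,0,0]],
])

```text
time: 27.98
ee_pos: [0.5562, 0.1916, 0.31]
tcp_rot: [-1.278, 1.086, -1.088]
ft_force: [-0.0, 0.3, -0.4]
finger_gap: 0.052
```

arm_command([
  [[0.03,0,-0.02,0],[0.06,0,-0.04,0],[0.09,0,-0.06,0],[0.1,0,-0.07,0],[0.1,0,-0.07,0],[0.1,0,-0.07,0]],
])

```text
time: 28.72
ee_pos: [0.5027, 0.0831, 0.3073]
tcp_rot: [-1.283, 1.086, -1.086]
ft_force: [0.2, 0.5, -0.7]
finger_gap: 0.0519
```

Run:
```python
from station import env
from h import *
s=env.read_state(); print(s["time"],s["ee_pos"],s["ft_force"],s["finger_gap"])
b=env.capture("scene"); cv2.imwrite("pics/s10f.png",b); cv2.imwrite("pics/s10.png",cv2.resize(b[120:330,260:460],None,fx=2.8,fy=2.8,interpolation=cv2.INTER_CUBIC))
b=env.capture("top"); cv2.imwrite("pics/t10.png",b)
c=env.calibration("wrist"); b=env.capture("wrist"); cv2.imwrite("pics/w10.png",b); np.savez("pics/w10.npz",**c)
```

```text
28.725 [0.50267507 0.08307889 0.3072517 ] [ 0.21531039  0.54775612 -0.66747218] 0.051872008386230774
```

View pics/s10.png

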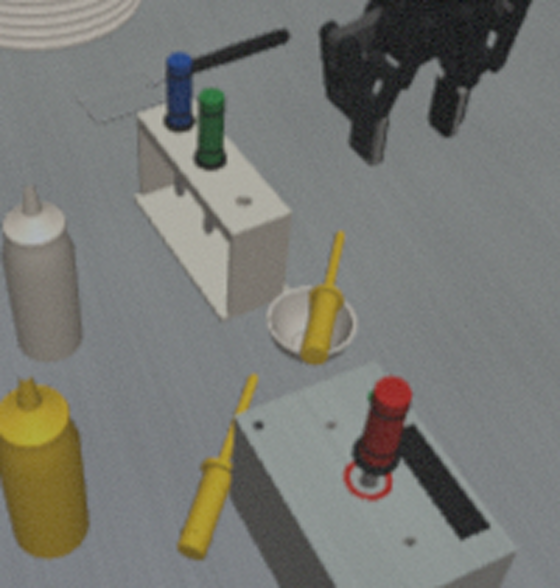

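View pics/t10.png

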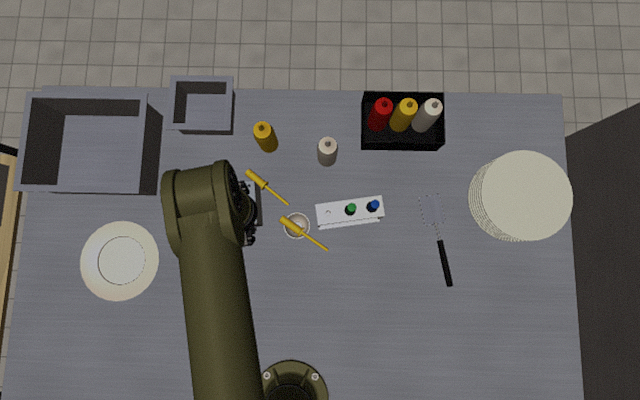

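The red probe stands upright in the ring, with its handle top at scene crop (392,392) and its collar at (378,455). The blue and green probes, the bottles, the ramekin at (297,225) and the spatula are all at their starting pixels. The gripper is clear of everything, so I hand in.

Run:
```python
from station import env
from h import *
S=env.calibration("scene")
a=cv2.imread("pics/t10.png");o=cv2.imread("pics/top0.png")
for c in("green","blue","yellow"): print(c,[b[1] for b in blobs(mask(o,c))],[b[1] for b in blobs(mask(a,c))])
print("handle top xy (scene, z~.22)",plane(S,(260+392/2.8,120+392/2.8),.2195)[:2])
env.close_job()
```

```text
green [[351.0, 207.4], [245.2, 217.0]] [[351.1, 207.4]]
blue [[374.3, 204.0]] [[374.3, 204.1]]
yellow [[403.3, 114.0], [265.0, 136.4], [306.4, 173.6], [326.8, 245.0]] [[403.3, 114.1], [265.0, 136.4], [262.4, 183.9], [161.0, 184.0], [298.4, 230.3]]
handle top xy (scene, z~.22) [0.55609504 0.20172733]
the job is handed in; nothing more can be done
```

I took the red probe out of the stand and lowered it into the red-ringed well. I pressed until the pad was on its stop, held it there, let go, and handed the job in at about 29 s.

- **Pressing:** The pad was touched about 62 mm down, and I felt the stop about 7 mm further on, where the tool stopped advancing while the force kept rising. I held it there for about 2.5 s, and the highest force I read was 13 N.
- **Probe at the end:** It stands released in the well. From one scene-camera picture its handle top is about 7 mm off the axis, a tilt of about 0.04 rad; that was measured with an assumed height.
- **Other objects:** In the last pictures the blue and green probes, the ramekin, both bottles and the spatula are where they started. The force reading was within noise with the gripper withdrawn, so nothing is being touched.
- **Didn't go as expected:** The two unlisted yellow probes, standing on their tips, toppled early on without the gripper near them. One ended against the checker's corner and the other on the ramekin, which did not visibly move. I left them there.
- **Camera disagreement:** The camera views differed by 2–3 mm on the well position. I used the wrist view, and the stem went in without jamming.

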